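Show where to straighten the bowed blade

TASK

One of the four blades on the tray has come out of the quench bowed; show your workmate how to straighten it, pointing only, without touching anything. Hold your fingertips a few centimetres above the crest of its bend for two full seconds, then go to the steel block and point down in the same way, just above the middle of its widest groove, where the blade is to be hammered straight. Finish there, still pointing at the groove, with every blade and tool left as it lay.

Things in the scene. Friction and masses are not known exactly. Their poses are not given: they have to be found in the camera images.
- bowed_blade: the bowed blade: dark drop-point knife blade blank without handle, 205 mm long, up to 34 mm wide, 4 mm thick, lying on the tray like a low arch: its two ends rest on the tray and its middle stands up. Loose. Origin: on the tray floor, under the crest of the bend, on the blade's centre line; x along the blade to its point, z up
- bend (a point): crest of the bend: top of the bowed blade where it stands highest, 26 mm above the tray floor, at the middle of the blade's length and width. This is the first spot to point at; the spot midway between the fingertips counts. z up, x along the blade
- blade_drop: straight dark drop-point blade blank, 210 x 34 x 4 mm, lying flat and loose on the tray. Origin: middle of its underside, x along the blade to its point
- blade_chisel: straight dark blade blank with a slanted chisel-like point, 200 x 32 x 4 mm, lying flat and loose on the tray, pointing the opposite way to the others. Origin: middle of its underside, x along the blade to its point
- blade_slim: straight dark slim blade blank, 196 x 24 x 4 mm, lying flat and loose on the tray. Origin: middle of its underside, x along the blade to its point
- tray: fixed flat sheet-metal tray, 250 (x) x 230 (y) mm, floor 3 mm thick, lip 12 mm high. Four blades lie in it side by side along its x, about 52 mm apart, in any order. Origin: centre of its underside on the bench
- block: fixed steel straightening block, 120 (x) x 210 (y) mm, on a 140 x 230 mm wooden plank 26 mm thick; top of the steel 88 mm above the bench. Three round-bottomed grooves run across its top along its x: 24, 40 and 64 mm wide, 8, 12 and 18 mm deep, with their middles at y = -72, -28 and +45 mm. Origin: centre of the plank's underside
- wide_groove (a point): middle of the widest groove (64 mm wide, 120 mm long), at the height of the block's top face, 88 mm above the bench. This is the second spot to point at; the spot midway between the fingertips counts. x along the groove, y across it, z up
- hammer: ball-pein hammer, 300 mm long, head 93 mm, 26 mm high as it lies, wooden handle, loose on the bench between tray and block; origin near its middle, on the bench, x to the head
- file: flat file with wooden handle, 320 mm long, 26 mm high, loose, lying crosswise beyond the tray or block; origin near its middle, on the bench, x to the tip
- tongs: blacksmith's tongs, 370 mm long, 16 mm high, loose, lying at the right; origin near the middle, on the bench, x to the jaws
- wire_brush: wire brush with wooden back, 265 mm long, 30 mm high, loose, lying at the left; origin near its middle, on the bench, x to the bristle end
- paste_tin: round tin of anti-scale paste, 72 mm across, 75 mm high, standing loose beyond the tray or block; origin: centre of its underside
There are look-alikes about, which are no part of the job. Of the things shaped like the paste_tin, the aluminium one is meant.

How it is judged:
By the outcome, as a careful person would: the job done as asked, in the order asked, and still so for the second after the job is handed in, with the robot touching nothing.
It also fails if it takes over 40 s, if anything falls off the work surface, if the arm or the gripper's body presses on something with over 40 N, if the wrist force passes 120 N, or if a joint passes its speed limit or range.

ROBOT

A 6-joint arm with a two-finger parallel gripper is mounted at the origin on the work surface. World frame = base frame: x ahead of the robot, y to its left, z up, the work surface at z = 0. Lengths are in m, angles in degrees, forces in N, time in s.
With the tool pointing down it reaches from about 0.25 to 0.725 m from the base axis. Payload 9.7 kg.
Tool frame: the origin (TCP) lies at the very end of the fingers, on their centre line; the grasp point (between the pads) lies tcp_to_grasp behind it (tcp_to_grasp is the distance from the TCP to the grasp point, in m); z points along the fingers, y is the direction in which the jaws open and shut (so a half turn about z gives the same grasp; the last joint's range is limited). The gripper opens to 85 mm and grips with 20 to 120 N. Pads are 22 mm wide; open, the fingers measure 114 mm over their backs; the gripper's body (76 mm by 85 mm) begins 54 mm behind the grasp point. The pads swing forward as they close: fully open they stand 13 mm farther back than shut.
Start: joints at [-63.598, 4.979, 10.078, 95.1, 0, 90], TCP at [0.245, -0.493, 0.231] pointing down, gripper open.
Joint ranges: [-179.16, 179.16], [-48.56, 103.87], [-65.8, 70.77], [-126.05, 130.52], [-82.76, 87.17], [-180, 180]. Speed limits (degrees/s): [127.2, 127.2, 147.25, 180, 180, 180].

INTERFACE

Orientations are given as [roll, pitch, yaw] about the fixed x, y, z axes, in that order (R = Rz(yaw) Ry(pitch) Rx(roll)).
In Python, from workcell import * gives the robot as it stands. The module is installed in compiled form; this text tells all that it offers.
- The arm moves only by the shell command python3 -m pendant 'ROWS' [FORCE]. ROWS is JSON, a list of rows, each a list of 3 entries, a list of its own where there are three numbers: the opening in per cent of the stroke, from 0 (shut) to 100 (fully open), then the shift along the world's x, y, z in mm, then the turn, a rotation vector about the world's x, y, z in degrees. A call has 1 to 20 rows; each row is the pose to reach, as a shift and turn from the pose measured when the call began; what a row does not reach only later rows make up. A row lasts 1/8 s, in which the tool goes at most 62.5 mm and 10.7 degrees, less where a joint would pass 70% of its speed; a pose out of reach is approached as far as the arm can. A call with a gripper value outside its range is refused whole. The fingers move at their own pace and stop on an object; FORCE is the grip in N (left out, the last holds). Time passes only in rows, so rows that repeat a pose let the fingers close. It gives the time, the measured TCP pose, the force and the opening at its end, in the units of the state.
- get_obs(): the state, without advancing time (a new reading comes with each control period).
- camera(name): name is "scene" or "top" or "wrist"; returns a dict with "img" (400x640x3 uint8, red, green, blue), "fx", "fy", "cx", "cy" (pixels), "cam_to_world" (4x4, takes a point from camera to world coordinates); the wrist camera has in their place "T_tool_cam" (4x4, takes a point from camera to tool coordinates, whose origin is the TCP and whose axes are the flange's). Camera axes: x right, y down, z forward; pixel columns grow to the right and rows downward; lengths in m; the calibration is good to about 2 mm. A picture is of the moment at which its call begins: read the wrist's pose just before it. There is no depth.
- job_done(): hands the job in, once; it reports no verdict.
Trained networks look in a picture, given as the dict that the camera call returned (one of the last four; its "shot" number tells which), for a name from the list of things; names that differ only in an ending like _2 or _b are one class to them, and where a whole thing is asked for, a point or a joint stands for the part that bears it (a point fixed in the world has none). Each returns a list of dicts, best first, with "confidence" (0 to 1); they miss things now and then, are a little off and sometimes report something else, mostly with a low value. They report only what shows in the picture. A call takes as long as a camera call. They do not tell look-alikes from the thing itself.
- regions_of(picture, label): "region" (400x640 bool, what is visible of it).
- pinpoint(picture, label): "position" ([x, y, z] in m, in world coordinates, good to about 4 mm: a listed point, or the origin of a listed thing).
The state is a dict: "time": time; "q": joint angles; "qd": joint speeds; "joint_efforts": joint torques, N m; "ee_pos": TCP position; "tcp_rot": TCP orientation; "wrist_force": force on the tool from outside, world axes, zero at the start; "torque": the same for the moment, N m; "opening": finger opening in m.
Only numpy, scipy, OpenCV 4.12 (cv2) and the standard library are available. Lean on these libraries where they do the work, as an engineer would, in place of code of your own. Each camera call takes 0.05 s, during which the arm holds its last target. There are 200 camera calls.

## Working session

There is one attempt and no reset: what is moved stays moved. The work goes in short steps, Python scripts to look and compute and a shell command to move; the robot and the scene stay as the last step left them, time stands still between calls to the robot, and variables do not carry over. Pictures are saved under pics/ and viewed, about 8 in all and at most 12, crops included, and the job is handed in when it is done.

```bash
mkdir -p pics
python3 - <<'E'
from workcell import *
import cv2
o=get_obs();print(o['time'],o['ee_pos'],o['tcp_rot'],o['opening'])
for n in('top','scene'):
    p=camera(n);cv2.imwrite(f'pics/{n}1.png',p['img'][:,:,::-1])
    for l in('bend','bowed_blade','wide_groove','block','tray','blade_drop','blade_chisel','blade_slim','paste_tin','hammer'):
        print(n,l,[([round(float(v),3) for v in d['position']],round(d['confidence'],2)) for d in pinpoint(p,l)[:3]])
E
```

```text
0.0 [ 0.24445456 -0.49243431  0.23060166] [-1.79924992e+02 -3.20549298e-05  2.63997170e+01] 0.08511211649696956
top bend [([0.554, 0.252, 0.029], 0.92)]
top bowed_blade [([0.557, 0.254, 0.003], 0.54), ([0.506, -0.507, 0.004], 0.34)]
top wide_groove [([0.567, -0.19, 0.087], 0.56)]
top block [([0.568, -0.231, -0.0], 0.82), ([0.473, -0.011, -0.002], 0.37)]
top tray [([0.568, 0.225, 0.002], 0.64)]
top blade_drop [([0.577, 0.146, 0.005], 0.87)]
top blade_chisel [([0.569, 0.196, 0.004], 0.51)]
top blade_slim [([0.553, 0.302, 0.001], 0.59)]
top paste_tin [([0.782, 0.297, 0.001], 0.88), ([0.787, 0.147, -0.001], 0.68), ([0.69, 0.007, -0.002], 0.59)]
top hammer [([0.476, -0.011, -0.001], 0.81), ([0.578, 0.144, 0.004], 0.25)]
scene bend [([0.554, 0.248, 0.03], 0.72)]
scene bowed_blade [([0.569, 0.195, 0.002], 0.72)]
scene wide_groove []
scene block [([0.571, -0.23, 0.001], 0.96), ([0.554, 0.248, 0.03], 0.21)]
scene tray [([0.565, 0.227, 0.002], 0.95)]
scene blade_drop [([0.58, 0.145, 0.008], 0.88)]
scene blade_chisel [([0.568, 0.195, 0.005], 0.97)]
scene blade_slim [([0.551, 0.301, 0.0], 0.68), ([0.568, 0.226, -0.001], 0.62), ([0.788, -0.159, 0.002], 0.2)]
scene paste_tin [([0.786, 0.147, 0.001], 0.96), ([0.689, 0.003, -0.001], 0.68), ([0.784, 0.305, 0.005], 0.55)]
scene hammer [([0.474, -0.007, 0.002], 0.65)]
```

View pics/top1.png

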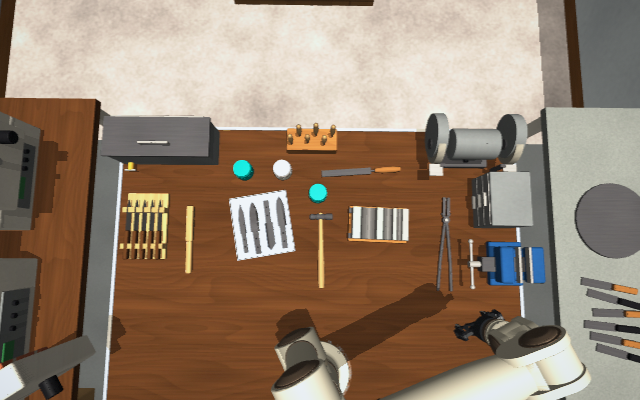

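View pics/scene1.png

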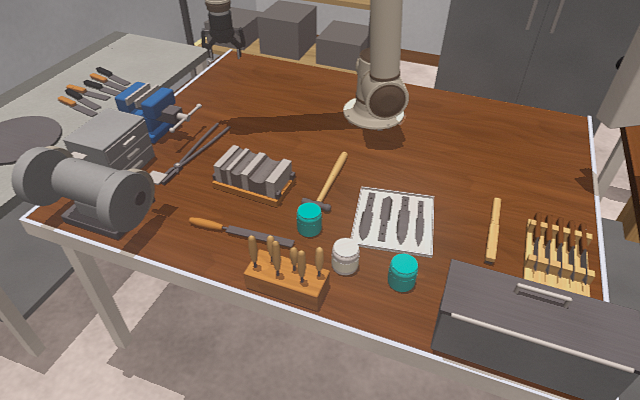

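The top view shows the tray at about (262,225) and the block at about (378,224). I'll enlarge both to confirm which blade is bowed and which groove is widest.

Run:
```python
from workcell import *
import cv2,numpy as np
p=camera('top');s=camera('scene')
a=cv2.resize(p['img'][180:270,222:422],(800,360),interpolation=cv2.INTER_CUBIC)
b=cv2.resize(s['img'][135:260,205:445],(460,240),interpolation=cv2.INTER_CUBIC)
im=np.zeros((600,800,3),np.uint8);im[:360]=a;im[360:,:460]=b
cv2.imwrite('pics/crop1.png',im[:,:,::-1])
def px(p,P):
    c=np.linalg.inv(p['cam_to_world'])@np.r_[P,1];return p['fx']*c[0]/c[2]+p['cx'],p['fy']*c[1]/c[2]+p['cy']
for P in([.554,.25,.029],[.567,-.19,.088]):
    u,v=px(p,P);U,V=px(s,P);print((u-222)*4,(v-180)*4,(U-205)*460/240,(V-135)*240/125+360)
for l in('bend','wide_groove'):
  for q in(p,s):print(l,[(d['position'],d['confidence']) for d in pinpoint(q,l)])
```

```text
132.3767685714505 191.13837034004712 379.4007463398911 509.4905632080514
587.9091098213664 177.1738908423896 116.01206376287907 418.6568929386266
bend [([0.5567, 0.2552, 0.0254], 0.61), ([0.7857, 0.1505, 0.0003], 0.4)]
bend [([0.5556, 0.2507, 0.0311], 0.64)]
wide_groove [([0.5685, -0.1932, 0.0882], 0.74), ([0.7894, -0.1602, -0.0022], 0.52)]
wide_groove [([0.5726, -0.1933, 0.0861], 0.69), ([0.5782, 0.1453, 0.007], 0.55)]
```

View pics/crop1.png

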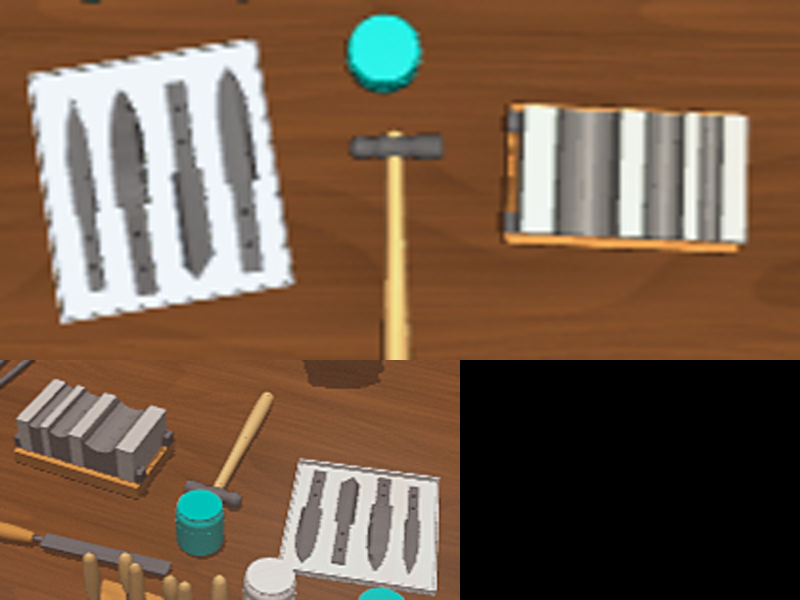

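Blades from left to right in the crop are slim (85,195), broad drop-point (132,192), chisel (190,180) and drop-point (240,170). Both cameras put the bend on the second, at about (0.555,0.252). The widest groove is the leftmost on the block, at (587,177). I'll go above the tray with the fingers shut and check from close by with the wrist camera.

```bash
python3 -m pendant '[[0,[15,40,10],[0,0,5]],[0,[35,90,20],[0,0,12]],[0,[55,140,30],[0,0,18]],[0,[80,190,30],[0,0,24]],[0,[100,240,30],[0,0,30]],[0,[120,290,30],[0,0,36]],[0,[140,340,30],[0,0,42]],[0,[160,390,30],[0,0,48]],[0,[180,440,30],[0,0,54]],[0,[200,490,30],[0,0,60]],[0,[220,540,30],[0,0,66]],[0,[240,590,30],[0,0,72]],[0,[255,635,30],[0,0,78]],[0,[265,675,30],[0,0,84]],[0,[270,705,30],[0,0,88]],[0,[275,720,30],[0,0,88]],[0,[275,725,30],[0,0,88]],[0,[275,725,30],[0,0,88]],[0,[275,725,30],[0,0,88]]]'
python3 - <<'E'
from workcell import *
import cv2
from scipy.spatial.transform import Rotation as R
o=get_obs();print(o['time'],o['ee_pos'],o['tcp_rot'],o['opening'],o['q'])
p=camera('wrist');print(p['T_tool_cam'].round(3))
cv2.imwrite('pics/w1.png',p['img'][:,:,::-1])
for l in('bend','bowed_blade','blade_drop'):print(l,[(d['position'],d['confidence']) for d in pinpoint(p,l)])
E
```

```text
time: 3.78
ee_pos: [0.5196, 0.2315, 0.2616]
tcp_rot: [180.0, 0.0, 114.3]
wrist_force: [-0.3, 0.1, 0.2]
opening: -0.0005
3.775 [0.51955063 0.23148992 0.26162521] [1.79978649e+02 8.02785985e-03 1.14322197e+02] -0.0005122911536805727 [ 2.40197095e+01  8.42197985e+00  1.72571557e+01  9.88137828e+01
 -7.91502725e-03  8.96975095e+01]
[[ 0.001 -0.954 -0.301  0.077]
 [ 1.     0.001 -0.001 -0.   ]
 [ 0.002 -0.301  0.954 -0.143]
 [ 0.     0.     0.     1.   ]]
bend [([0.5517, 0.2508, 0.0318], 0.88)]
bowed_blade [([0.5519, 0.2501, -0.0003], 0.93)]
blade_drop [([0.5808, 0.1462, 0.0022], 0.75)]
```

View pics/w1.png

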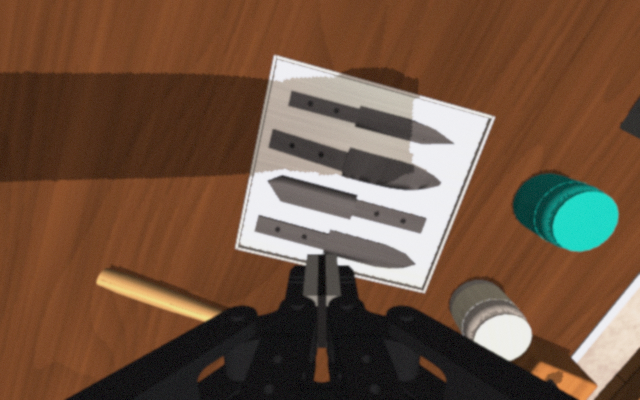

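Run:
```python
import cv2,numpy as np
from workcell import *
im=cv2.imread('pics/w1.png')[80:280,250:460]
im=np.clip(im.astype(float)*1.4,0,255).astype(np.uint8)
cv2.imwrite('pics/w1c.png',cv2.resize(im,(630,600),interpolation=cv2.INTER_CUBIC))
# ray of wrist pixel meets z
from scipy.spatial.transform import Rotation as R
o=get_obs();p=camera('wrist')
T=np.eye(4);T[:3,:3]=R.from_euler('xyz',o['tcp_rot'],degrees=True).as_matrix();T[:3,3]=o['ee_pos'];M=T@p['T_tool_cam']
def hit(u,v,z):
    d=M[:3,:3]@[(u-p['cx'])/p['fx'],(v-p['cy'])/p['fy'],1];return (M[:3,3]+d*(z-M[2,3])/d[2]).round(4)
# spans if flat, at z=.007
for n,a,b in(('slim',(290,99),(453,143)),('second',(270,138),(440,185)),('chisel',(268,181),(424,224)),('fourth',(256,224),(415,266))):
    A,B=hit(*a,.007),hit(*b,.007);print(n,A,B,np.linalg.norm(A-B))
print([(d['position'],d['confidence']) for d in pinpoint(p,'bend')])
```

```text
slim [0.4568 0.2851 0.007 ] [0.6454 0.3178 0.007 ] 0.1914138187279069
second [0.4525 0.2365 0.007 ] [0.657  0.2687 0.007 ] 0.20701954014053842
chisel [0.4691 0.1888 0.007 ] [0.6641 0.2176 0.007 ] 0.1971152962101115
fourth [0.4757 0.1321 0.007 ] [0.682  0.1627 0.007 ] 0.2085570665309618
[([0.5526, 0.2515, 0.0314], 0.81), ([0.5551, 0.2513, -0.0011], 0.26)]
```

View pics/w1c.png

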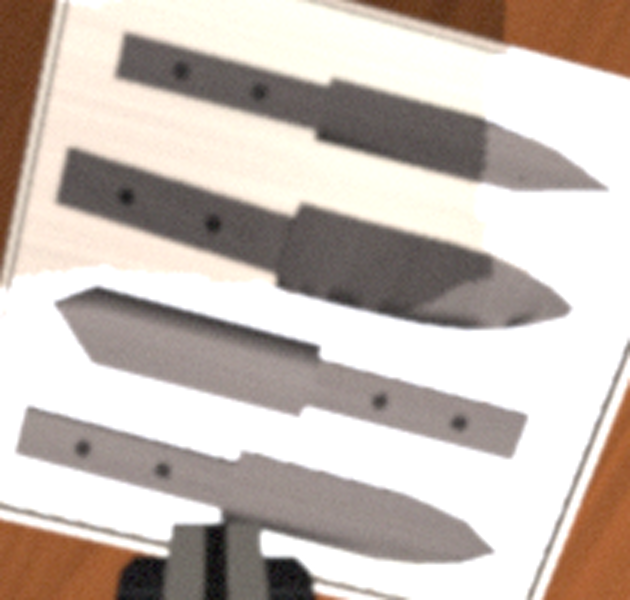

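The second blade, at about (355,160) in the wrist picture, has the bowed outline and its shaded flank stands clear of the tray, while the other three are straight. The crest is at about (0.554, 0.252, 0.029). Next I'll descend to about 30 mm above it and hold.

```bash
python3 -m pendant '[[0,[17,10,-20],[0,0,0]],[0,[34,20,-50],[0,0,0]],[0,[34,20,-90],[0,0,0]],[0,[34,20,-130],[0,0,0]],[0,[34,20,-165],[0,0,0]],[0,[34,20,-190],[0,0,0]],[0,[34,20,-202],[0,0,0]],[0,[34,20,-202],[0,0,0]],[0,[34,20,-202],[0,0,0]],[0,[34,20,-202],[0,0,0]]]'
python3 - <<'E'
from workcell import *
import cv2
for n in('wrist','top','scene'):
    p=camera(n)
    print(n,[(d['position'],d['confidence']) for d in pinpoint(p,'bend')])
    if n=='wrist':cv2.imwrite('pics/w2.png',p['img'][:,:,::-1])
E
```

```text
time: 5.32
ee_pos: [0.5541, 0.2523, 0.0606]
tcp_rot: [179.9, 0.0, 114.4]
wrist_force: [-0.0, -1.4, 0.2]
opening: -0.0001
wrist [([0.5523, 0.249, 0.0286], 0.56)]
top [([0.5575, 0.2568, 0.0259], 0.49), ([0.4734, -0.0108, 0.0001], 0.21)]
scene [([0.5566, 0.249, 0.0312], 0.9)]
```

View pics/w2.png

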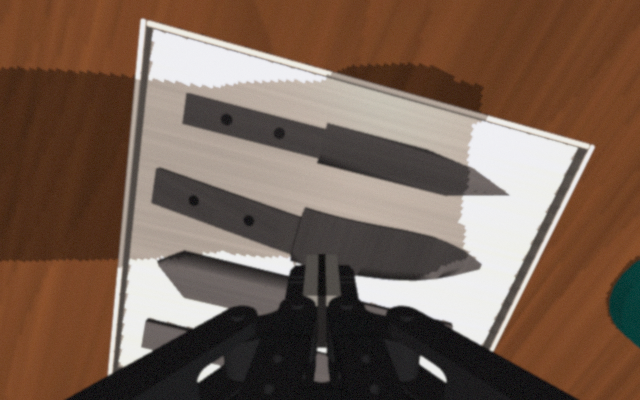

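The fingertips, at about (321,258), are over the middle of the bowed blade, which spans (155,188) to (480,265). The position agrees with the measurements, so I'll hold for 2.5 s.

```bash
python3 -m pendant '[[0,[0,0,0],[0,0,0]],[0,[0,0,0],[0,0,0]],[0,[0,0,0],[0,0,0]],[0,[0,0,0],[0,0,0]],[0,[0,0,0],[0,0,0]],[0,[0,0,0],[0,0,0]],[0,[0,0,0],[0,0,0]],[0,[0,0,0],[0,0,0]],[0,[0,0,0],[0,0,0]],[0,[0,0,0],[0,0,0]],[0,[0,0,0],[0,0,0]],[0,[0,0,0],[0,0,0]],[0,[0,0,0],[0,0,0]],[0,[0,0,0],[0,0,0]],[0,[0,0,0],[0,0,0]],[0,[0,0,0],[0,0,0]],[0,[0,0,0],[0,0,0]],[0,[0,0,0],[0,0,0]],[0,[0,0,0],[0,0,0]],[0,[0,0,0],[0,0,0]]]'
python3 -m pendant '[[0,[0,0,30],[0,0,0]],[0,[0,0,80],[0,0,0]],[0,[0,0,130],[0,0,0]],[0,[0,-20,170],[0,0,-4]],[0,[0,-60,190],[0,0,-8]],[0,[0,-110,190],[0,0,-13]],[0,[0,-160,190],[0,0,-18]],[0,[0,-210,190],[0,0,-23]],[0,[0,-260,190],[0,0,-28]],[0,[0,-310,190],[0,0,-33]],[0,[0,-350,190],[0,0,-37]],[0,[-10,-385,190],[0,0,-40]],[0,[-20,-410,190],[0,0,-42]],[0,[-30,-430,190],[0,0,-42]],[0,[-30,-440,190],[0,0,-42]],[0,[-30,-440,190],[0,0,-42]],[0,[-30,-440,190],[0,0,-42]]]'
python3 - <<'E'
from workcell import *
import cv2
p=camera('wrist')
for l in('wide_groove','block'):print(l,[(d['position'],d['confidence']) for d in pinpoint(p,l)])
cv2.imwrite('pics/w3.png',p['img'][:,:,::-1])
E
```

```text
time: 8.12
ee_pos: [0.5537, 0.2521, 0.0596]
tcp_rot: [180.0, 0.0, 114.4]
wrist_force: [-0.2, 0.3, -0.8]
opening: 0.0001
time: 10.25
ee_pos: [0.524, -0.1873, 0.2495]
tcp_rot: [180.0, -0.0, 72.4]
wrist_force: [-0.5, 1.3, 1.0]
opening: -0.0005
wide_groove [([0.5745, -0.1888, 0.089], 0.63)]
block [([0.5693, -0.2319, -0.0005], 0.75)]
```

View pics/w3.png

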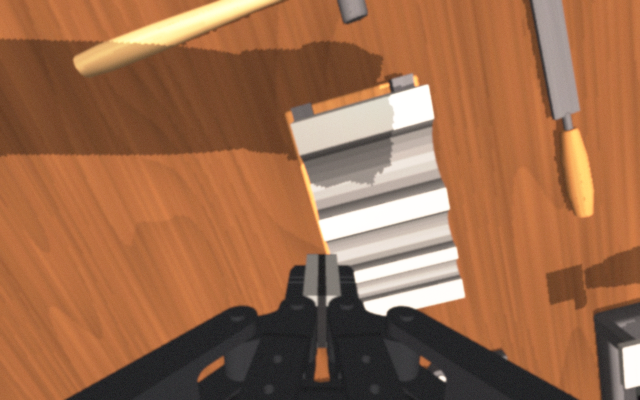

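The widest groove lies between (303,158)-(433,123) and (319,218)-(447,187) in the picture. I'll project its middle.

Run:
```python
import numpy as np
from workcell import *
from scipy.spatial.transform import Rotation as R
o=get_obs();p=camera('wrist')
T=np.eye(4);T[:3,:3]=R.from_euler('xyz',o['tcp_rot'],degrees=True).as_matrix();T[:3,3]=o['ee_pos'];M=T@p['T_tool_cam']
def hit(u,v,z=.088):
    d=M[:3,:3]@[(u-p['cx'])/p['fx'],(v-p['cy'])/p['fy'],1];return M[:3,3]+d*(z-M[2,3])/d[2]
c=np.array([hit(*a) for a in((303,158),(433,123),(319,218),(447,187))]);print(c.round(4),c.mean(0))
print([(d['position'],d['confidence']) for d in pinpoint(p,'wide_groove')]);print(o['ee_pos'])
```

```text
[[ 0.5154 -0.1588  0.088 ]
 [ 0.632  -0.1638  0.088 ]
 [ 0.5118 -0.2171  0.088 ]
 [ 0.6323 -0.2236  0.088 ]] [ 0.57289186 -0.19085417  0.088     ]
[([0.5696, -0.1903, 0.0889], 0.58)]
[ 0.52389056 -0.18724726  0.24957522]
```

```bash
python3 -m pendant '[[0,[20,-1,-10],[0,0,0]],[0,[47,-3,-30],[0,0,0]],[0,[47,-3,-60],[0,0,0]],[0,[47,-3,-90],[0,0,0]],[0,[47,-3,-115],[0,0,0]],[0,[47,-3,-130],[0,0,0]],[0,[47,-3,-134],[0,0,0]],[0,[47,-3,-134],[0,0,0]],[0,[47,-3,-134],[0,0,0]],[0,[47,-3,-134],[0,0,0]],[0,[47,-3,-134],[0,0,0]],[0,[47,-3,-134],[0,0,0]]]'
python3 - <<'E'
from workcell import *
import cv2,numpy as np
im=[]
for n in('wrist','scene'):
    p=camera(n)
    print(n,[(d['position'],d['confidence']) for d in pinpoint(p,'wide_groove')]);im.append(p['img'])
b=cv2.resize(im[1][110:260,180:420],(480,300))
o=np.zeros((600,640,3),np.uint8);o[:300,:480]=cv2.resize(im[0],(480,300));o[300:,:480]=b
cv2.imwrite('pics/w4.png',o[:,:480,::-1])
E
```

```text
time: 12.0
ee_pos: [0.5709, -0.1904, 0.1157]
tcp_rot: [180.0, -0.0, 72.4]
wrist_force: [-0.1, 0.6, 0.0]
opening: 0.0004
wrist [([0.5714, -0.19, 0.0882], 0.7)]
scene [([0.5757, -0.1912, 0.0865], 0.98)]
```

View pics/w4.png

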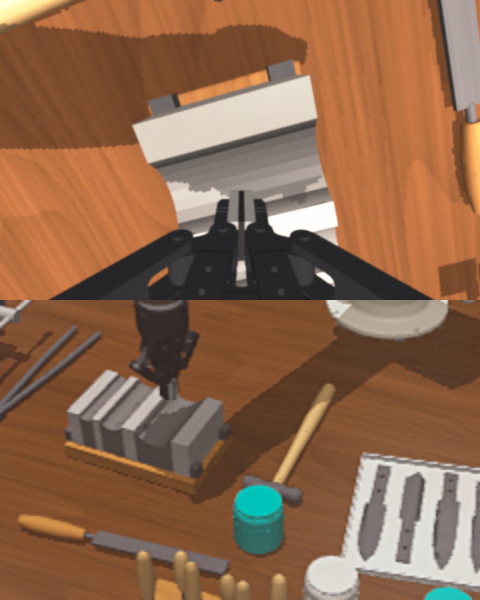

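Both views show the shut fingertips above the middle of the widest groove, (241,192) in the wrist view, touching nothing. I'll hold there for two seconds and hand in.

```bash
python3 -m pendant '[[0,[0,0,0],[0,0,0]],[0,[0,0,0],[0,0,0]],[0,[0,0,0],[0,0,0]],[0,[0,0,0],[0,0,0]],[0,[0,0,0],[0,0,0]],[0,[0,0,0],[0,0,0]],[0,[0,0,0],[0,0,0]],[0,[0,0,0],[0,0,0]],[0,[0,0,0],[0,0,0]],[0,[0,0,0],[0,0,0]],[0,[0,0,0],[0,0,0]],[0,[0,0,0],[0,0,0]],[0,[0,0,0],[0,0,0]],[0,[0,0,0],[0,0,0]],[0,[0,0,0],[0,0,0]],[0,[0,0,0],[0,0,0]],[0,[0,0,0],[0,0,0]],[0,[0,0,0],[0,0,0]]]' && python3 -c 'from workcell import *;print(job_done())'
```

```text
time: 14.45
ee_pos: [0.5708, -0.1904, 0.1156]
tcp_rot: [180.0, -0.0, 72.4]
wrist_force: [-0.2, 0.1, 0.6]
opening: -0.0001
the job is handed in; nothing more can be done
None
```

The job is done and handed in at about 14.5 s of the 40 s allowed; no verdict was reported. With the fingers shut, I held about 30 mm above the crest of the bowed blade for over 2.5 s. The bowed blade is the broad drop-point, second from the left in the top view. I then went to the block and finished pointing down about 27 mm above the middle of its widest groove.

- **Crest:** the fingertips were at (0.554, 0.252, 0.060). The cameras placed the crest within about 5 mm of that.
- **Groove:** the fingertips were at (0.571, -0.190, 0.116). The wrist camera's groove estimate agreed to under 1 mm, the scene camera's to about 5 mm.
- **Contact:** the wrist force read at most 1.7 N at the end of each move, and the fingers stayed clear of everything in the pictures I viewed. I did not re-measure every tool afterwards.
- **Disagreements:** the networks gave some stray results. The scene camera once put the bowed blade on the chisel blade, at confidence 0.72. The close-up crop settled it, as only the second blade had a curved outline.

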